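Raise the recipe phone on its telescoping stand

TASK

Take the phone out of its wooden charging dock and stand it upright, centred and screen outward, on the narrow sloping rest of the telescoping stand, leaning against the back, and let go of it. Then grip the black head of the mast so that the red button is pressed in, pull the mast up past its first stop to the second stop, fully extended, and finish while still holding it there with the phone in place. Leave the jar, bowl, mill and cup where they are.

Things in the scene. Friction and masses are not known exactly. Their poses are not given: they have to be found in the camera images.
- phone: Blue-cased phone, 10 thick (x) x 72 wide (y) x 140 tall (z) mm, about 0.19 kg. Origin: centre of its lower short edge face. +x comes out of the dark screen with its orange picture, +z towards its top. It starts upright in the dock, its lower 30 mm inside the slot.
- dock: Fixed pale-wood charging dock, 90 (x) x 100 (y) x 40 mm high. Origin: centre of its underside. Slot along y through its middle: 14 mm wide, 80 mm long, floor 10 mm above the table; the phone is drawn straight up out of it (30 mm).
- stand: Fixed phone stand; steel base 120 (x) x 210 (y) x 16 mm. Origin: centre of its underside; +x is the side the screen shall face. Vertical mast (tube 30 mm across, collar 36) at y = +75 mm; the phone rest at y = -75 mm rides up with the mast on a 12 mm bar that leaves the grip head on its -y side (top 152 mm above the table when down) and joins the rest from behind.
- seat (a point): On the phone rest's sloping ledge: where the phone's origin lies once seated; 81 mm above the table when down; axes as stand, moves with the mast. The ledge is 70 mm wide, 16 mm deep from back to lip, lip 10 mm high, sloping down to the back. The rest leans back 0.26 rad (15 deg): a seated phone lies flat on its back, z axis turned 0.26 rad towards the stand's -x.
- rest_top (a point): Middle of the upper edge of the rest's back, on the face the phone leans on. The back is 60 mm wide, 5 mm thick and 70 mm high along its slope, so the phone's top 70 mm stand clear of it, front and behind.
- grip (a point): Centre of the grip head on the mast: black block 28 (x) x 46 (y) x 52 (z) mm, its top 24 mm above this point and 192 mm above the table when down; axes as stand, moves with the mast. The red button is on its +x face, the -x face is plain: gripped across x from above, one finger presses the button. 36 mm over the released button, 30 mm with it in.
- button: The red push button; origin: centre of its outer face (34 wide in y, 38 high) on the grip head's +x side, axes as stand; it is pushed towards the stand's -x.
- release (a joint): Travel of the red button in m: 0 out, 0.006 fully in. Springs back; about 3 N to start, 8 N fully in. More than 4 mm in (0.004) frees the catch inside the tube.
- mast (a joint): Mast pulled up, m: 0 down, first stop 0.05, second stop 0.10 (hard end). With the button out it is blocked at 0 and at the first stop; with the button kept in it passes the first stop. Needs about 6 N (weight with phone, friction) plus 25 N per m/s. Let go at the top, the button pops out and it sinks to about 0.065.
- jar: Jar with brass-coloured lid, 68 mm across, 85 high; leave alone. Origin: centre of underside.
- bowl: White bowl, 90 mm across, 40 high; leave alone. Origin: centre of underside.
- mill: Dark wooden pepper mill, 52 mm across, 150 high; leave alone. Origin: centre of underside.
- mug: Blue cup without handle, 76 mm across, 85 high; leave alone. Origin: centre of underside.
Mind the look-alikes: they are no part of the job. Of the things that look like the stand, take the one that is nearest to the robot's base at the start.

How it is judged:
By the outcome, as a careful person would: the job done as asked, in the order asked, and still so for the second after the job is handed in, while the arm keeps its last pose, push and grip.
It also fails if it takes over 59 s, if anything falls off the work surface, if the arm or the gripper's body presses on something with over 40 N, if the wrist force passes 120 N, or if a joint passes its speed limit or range.

ROBOT

A 7-joint arm with a two-finger parallel gripper is mounted at the origin on the work surface. World frame = base frame: x ahead of the robot, y to its left, z up, the work surface at z = 0. Lengths are in m, angles in rad, forces in N, time in s.
With the tool pointing down it reaches from about 0.4 to 0.75 m from the base axis. Payload 19.5 kg.
Tool frame: the origin (TCP) lies at the very end of the fingers, on their centre line; the grasp point (between the pads) lies 19 mm behind it; z points along the fingers, y is the line along which they close (so a half turn about z gives the same grasp; the last joint's range is limited). The gripper opens to 85 mm and grips with 20 to 120 N. Pads are 22 mm wide; open, the fingers measure 114 mm over their backs; the gripper's body (76 mm by 85 mm) begins 54 mm behind the grasp point. The pads swing forward as they close: fully open they stand 13 mm farther back than shut.
Start: joints at [1.208, 0.707, -0.028, 1.485, 0.022, 0.951, -0.075], TCP at [0.181, -0.546, 0.231] pointing down, gripper open.
Joint ranges: [-2.71, 2.71], [-0.32, 2.16], [-1.57, 1.52], [0, 2.45], [-1.46, 4.6], [0, 2.02], [-2.83, 2.83]. Speed limits (rad/s): [1.89, 1.89, 2.57, 2.57, 3.01, 3.01, 3.01].

INTERFACE

Orientations are given as a unit quaternion [w, x, y, z].
In Python, from station import * gives the robot as it stands. The module is installed in compiled form; this text tells all that it offers.
- The arm moves only by the tool servo_tool, never from a script. Its argument "series" is a list of rows, each a list of 4 numbers: the shift along the tool's x, y, z in units of 30 mm (1.0 is 30 mm), then the turn about the tool's z in units of 6 degrees (1.0 is 6 degrees). In form: [[x, y, z, yaw], ...]. A call has 1 to 5 rows; each row is the pose to reach, as a shift and turn from the pose commanded when the call began, along the tool's axes at that moment; what a row does not reach only later rows make up. A row lasts 1/12 s, in which the tool goes at most 41.7 mm and 7.16 degrees, less where a joint would pass 70% of its speed; a pose out of reach is approached as far as the arm can. A call with a gripper value outside its range is refused whole. "fingers" is the opening in per cent of the stroke, from 0 (shut) to 100 (fully open), set as the call begins (left out, the last holds). The fingers move at their own pace and stop on an object; "newtons" is the grip in N (left out, the last holds). Time passes only in rows, so rows that repeat a pose let the fingers close. It gives the time, the measured TCP pose, the force, the opening and the grip force at its end, in the units of the state.
- state(): the state, without advancing time (a new reading comes with each control period).
- camera(name): name is "scene" or "top"; returns a dict with "pixels" (420x560x3 uint8, blue, green, red), "range_z" (420x560 float32, m along the optical axis (not along the pixel's ray), 0 where there is no reading), "fx", "fy", "cx", "cy" (pixels), "extrinsics" (4x4, takes a point from camera to world coordinates). Camera axes: x right, y down, z forward; pixel columns grow to the right and rows downward; lengths in m; the calibration is good to about 2 mm. A picture is of the moment at which its call begins.
- sign_off(): hands the job in; it is judged then, once.
The state is a dict: "time": time; "qpos": joint angles; "joint_vel": joint speeds; "joint_torque": joint torques, N m; "eef_pos": TCP position; "tool_rot": TCP orientation; "wrist_force": force on the tool from outside, world axes, zero at the start; "ft_torque": the same for the moment, N m; "gripper_width": opening from 0.0 (shut) to 1.0 (fully open); "grip_force": force on a finger pad.
Only numpy, scipy, OpenCV 4.12 (cv2) and the standard library are available. Lean on these libraries where they do the work, as an engineer would, in place of code of your own. Each camera call takes 0.05 s, during which the arm holds its last target. There are 200 camera calls.

## Working session

There is one attempt and no reset: what is moved stays moved. The work goes in short steps, Python scripts to look and compute and a tool call to move; the robot and the scene stay as the last step left them, time stands still between calls to the robot, and variables do not carry over. Pictures are saved under pics/ and viewed, at most 10 in all, crops included, and the job is handed in when it is done.

Besides the shell and the picture viewer there is one more tool, called after "Call:" as name(argument=value, ...) on one line, values as JSON. servo_tool: Moves the arm, as the interface text tells. Its arguments: {"type":"object","properties":{"series":{"type":"array","items":{"type":"array","items":{"type":"number"}}},"fingers":{"type":"number"},"newtons":{"type":"number"}},"required":["series"]}

```bash
mkdir -p pics
cat > h.py <<'E'
from station import *
import numpy as np, cv2
def cloud(c):
    z=c["range_z"]; v,u=np.mgrid[0:z.shape[0],0:z.shape[1]]
    P=np.stack([(u-c["cx"])/c["fx"]*z,(v-c["cy"])/c["fy"]*z,z],-1)
    E=np.array(c["extrinsics"]); return P@E[:3,:3].T+E[:3,3]
E
python3 - <<'E'
from h import *
print(state())
for n in("scene","top"):
    c=camera(n); cv2.imwrite(f"pics/{n}0.png",c["pixels"]); np.savez(f"{n}0.npz",**c)
    print(n,c["fx"],c["fy"],c["cx"],c["cy"],np.round(c["extrinsics"],3).tolist(),(c["range_z"]>0).mean())
E
```

```text
{'time': 0.0, 'qpos': array([ 1.20830122,  0.70710316, -0.02763274,  1.48497433,  0.02202644,
        0.95088901, -0.07551286]), 'joint_vel': array([ 4.17507516e-04,  4.83857545e-04, -1.13484899e-03, -1.85833874e-05,
        2.88783513e-04, -6.04465855e-04,  4.53223588e-04]), 'joint_torque': array([-5.57527144e-06, -8.83221030e+01,  1.23441495e+00, -2.36171687e+01,
        1.68064790e-02,  6.51824681e-03, -1.47020055e-04]), 'eef_pos': array([ 0.18123143, -0.54542839,  0.23083304]), 'tool_rot': array([-5.24392016e-04,  9.87162596e-01,  1.59717632e-01, -1.07537961e-04]), 'wrist_force': array([ 0.21287887,  0.62982653, -0.88875518]), 'ft_torque': array([ 0.02665982, -0.01080846,  0.00849951]), 'grip_force': 0.0, 'gripper_width': 0.9981908743543543}
scene 482.1378236755007 482.1378236755007 281.10430690766214 213.97823629404937 [[0.828, 0.382, -0.411, 1.146], [0.561, -0.551, 0.618, -0.873], [0.01, -0.742, -0.67, 1.091], [0.0, 0.0, 0.0, 1.0]] 0.9957993197278912
top 469.509161921194 469.509161921194 281.05515628356045 210.56914139560362 [[-0.017, -0.994, 0.108, 0.435], [-1.0, 0.016, -0.005, 0.035], [0.003, -0.109, -0.994, 1.391], [0.0, 0.0, 0.0, 1.0]] 0.9960714285714286
```

View pics/scene0.png

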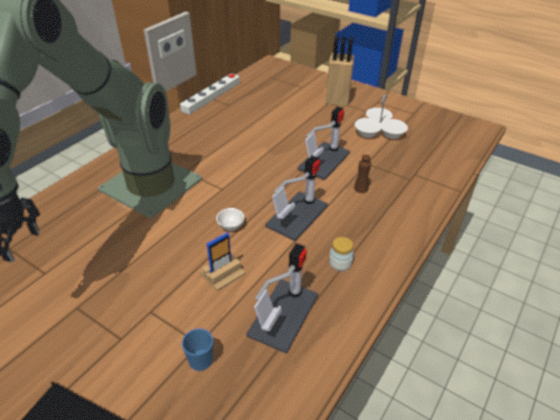

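View pics/top0.png

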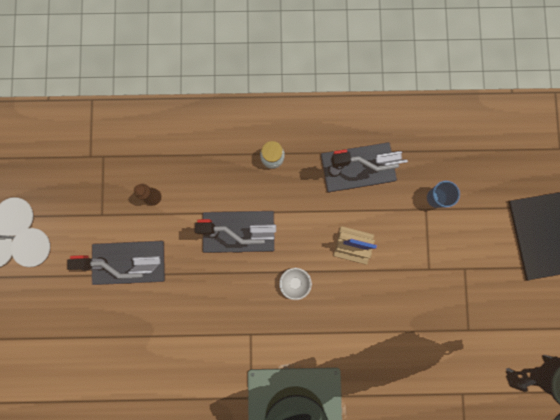

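The pictures show three stand look-alikes. In the top view they are at about (238,232), (128,262) and (360,165). The one at (238,232) is nearest the base (295,410), so I take that one. The phone in its dock is at (356,243), the bowl at (296,284), the jar at (272,155) and the mill at (147,195). The red buttons are on the upper (+x) side.

```bash
cat >> h.py <<'E'
def rep(name,P):
    if len(P)<5: print(name,"few",len(P)); return
    r=cv2.minAreaRect(P[:,:2].astype(np.float32)*1000)
    print(name,len(P),"med",np.round(np.median(P,0)*1e3),"lo",np.round(np.percentile(P,2,axis=0)*1e3),"hi",np.round(np.percentile(P,98,axis=0)*1e3),"rect",np.round(r[0]),np.round(r[1]),round(r[2],1))
E
cat > m.py <<'E'
from h import *
for n in("scene","top"):
    c=dict(np.load(f"{n}0.npz")); W=cloud(c); hsv=cv2.cvtColor(c["pixels"],cv2.COLOR_BGR2HSV)
    H,S,V=[hsv[...,i].astype(int) for i in range(3)]; X,Y,Z=W[...,0],W[...,1],W[...,2]
    print(n)
    ns=(X>.4)&(X<.72)&(Y>.0)&(Y<.30)
    rep(" base",W[ns&(Z>.010)&(Z<.022)&(S<90)])
    rep(" red",W[ns&(Z>.1)&(S>150)&((H<8)|(H>172))])
    rep(" headtop",W[ns&(Z>.180)])
    rep(" rest",W[ns&(Z>.07)&(Z<.175)&(V>150)&(S<60)&(Y<.11)])
    rep(" resttop",W[ns&(Z>.142)&(Z<.175)&(S<60)&(Y<.09)])
    d=(X>.38)&(X<.62)&(Y>-.32)&(Y<-.06)
    rep(" dock",W[d&(Z>.034)&(Z<.045)&(V>120)])
    rep(" phone",W[d&(Z>.06)])
    rep(" phonetop",W[d&(Z>.142)])
    ph=W[d&(Z>.06)&(Z<.145)]; p=ph-ph.mean(0); u,s,vt=np.linalg.svd(p,full_matrices=False); print(" phone normal",vt[2].round(3),s.round(3))
    rep(" bowl",W[(X>.3)&(X<.5)&(Y>-.1)&(Y<.08)&(Z>.03)])
E
python3 m.py
```

```text
scene
 base 1251 med [539. 140.  17.] lo [473.  51.  11.] hi [586. 250.  21.] rect [499. 130.] [257. 179.] 89.9
 red 86 med [546. 219. 177.] lo [538. 211. 152.] hi [551. 243. 191.] rect [545. 226.] [38. 15.] 85.2
 headtop 127 med [534. 224. 191.] lo [515. 205. 180.] hi [551. 250. 197.] rect [533. 229.] [50. 38.] 88.8
 rest 287 med [511.  78. 111.] lo [490.  46.  80.] hi [540. 109. 152.] rect [514.  77.] [55. 66.] 0.8
 resttop 39 med [501.  76. 148.] lo [488.  52. 142.] hi [505.  88. 153.] rect [501.  71.] [16. 36.] 23.8
 dock 299 med [ 495. -197.   41.] lo [ 447. -236.   34.] hi [ 516. -139.   45.] rect [ 484. -184.] [104.  56.] 72.8
 phone 587 med [ 484. -189.  113.] lo [ 470. -221.   63.] hi [ 494. -153.  153.] rect [ 482. -186.] [73. 16.] 74.8
 phonetop 117 med [ 482. -186.  150.] lo [ 470. -220.  142.] hi [ 494. -153.  154.] rect [ 481. -187.] [72. 16.] 74.8
 phone normal [-0.959  0.282 -0.005] [0.547 0.476 0.046]
 bowl 201 med [368.   5.  38.] lo [331. -50.  30.] hi [496.  75. 147.] rect [410.  28.] [189.  92.] 45.7
top
 base 2024 med [528. 159.  16.] lo [469.  54.  11.] hi [585
[... 286 characters left out ...]
  85.] lo [491.  47.  76.] hi [537. 109. 151.] rect [514.  78.] [47. 62.] 0.7
 resttop 55 med [498.  79. 148.] lo [486.  52. 143.] hi [502.  89. 153.] rect [494.  71.] [37. 16.] 89.4
 dock 320 med [ 488. -187.   40.] lo [ 448. -233.   35.] hi [ 515. -137.   44.] rect [ 481. -184.] [100.  54.] 74.7
 phone 175 med [ 480. -183.  147.] lo [ 468. -217.   63.] hi [ 492. -151.  154.] rect [ 481. -185.] [72. 11.] 74.7
 phonetop 105 med [ 481. -186.  150.] lo [ 470. -219.  145.] hi [ 492. -152.  155.] rect [ 481. -186.] [71. 10.] 75.0
 phone normal [-0.951  0.309  0.001] [0.222 0.192 0.015]
 bowl 1170 med [ 435.   35. 1391.] lo [335. -47.  32.] hi [ 435.   35. 1391.] rect [422.   9.] [192.  87.] 20.3
```

Call:
servo_tool(series=[[1.0,-0.6,0,1.1],[2.1,-1.3,0,2.2],[3.2,-2.0,0,3.3],[4.3,-2.7,0,4.4],[5.4,-3.4,0,5.5]], fingers=100, newtons=30)

```text
time: 0.52
eef_pos: [0.3036, -0.3962, 0.2312]
tool_rot: [-0.0, 0.991, -0.13, -0.0]
wrist_force: [1.0, -0.7, -0.0]
gripper_width: 0.999
grip_force: 0.0
```

```bash
cat >> h.py <<'E'
from scipy.spatial.transform import Rotation as Rn
def to(x,y,z,ax=None):
    s=state(); q=s["tool_rot"]; R=Rn.from_quat([q[1],q[2],q[3],q[0]]).as_matrix()
    d=R.T@(np.array([x,y,z])/1000-s["eef_pos"])/.03
    ty=np.degrees(np.arctan2(R[1,1],R[0,1])); m=""
    if ax is not None: e=(ax-ty+90)%180-90; m=f"yaw units {-e/6:.2f}"
    print("t",s["time"],"p",(s["eef_pos"]*1e3).round(1),"tilt",R[2,:2].round(3),"yaxis",ty.round(1),"d",d.round(2),m,"q",s["qpos"].round(2),"F",s["wrist_force"].round(1),"w",round(float(s["gripper_width"]),3),s["grip_force"])
E
python3 -c "
from h import *
to(481,-186,231,72.8)"
```

```text
t 0.5167 p [ 303.6 -396.2  231.2] tilt [-0. -0.] yaxis -105.0 d [ 3.9  -8.3   0.01] yaw units 0.37 q [ 0.75  0.6   0.18  1.76 -0.14  0.79 -0.83] F [ 1.  -0.7 -0. ] w 0.999 0.0
```

Call:
servo_tool(series=[[0.5,-1.1,0,0.4],[1.1,-2.3,0,0.4],[1.7,-3.5,0,0.4],[2.3,-4.8,0,0.4],[2.8,-6.0,0,0.4]])

```text
time: 0.93
eef_pos: [0.4307, -0.2429, 0.2312]
tool_rot: [-0.0, 0.989, -0.148, -0.0]
wrist_force: [0.7, -0.7, -0.0]
gripper_width: 1.002
grip_force: 0.0
```

Call:
servo_tool(series=[[0.5,-1.1,0,0],[0.9,-1.9,0,0],[1.1,-2.3,0,0],[1.1,-2.3,0,0]])

```text
time: 1.27
eef_pos: [0.4829, -0.186, 0.2308]
tool_rot: [-0.001, 0.989, -0.146, -0.0]
wrist_force: [-0.6, -0.6, -0.4]
gripper_width: 1.0
grip_force: 0.0
```

```bash
python3 -c "
from h import *
to(481,-186,98,72.8)"
```

```text
t 1.2667 p [ 482.9 -186.   230.8] tilt [-0.    -0.001] yaxis -106.8 d [-0.06  0.02  4.43] yaw units 0.07 q [ 0.17  0.64  0.24  1.7  -0.2   0.83 -1.36] F [-0.6 -0.6 -0.4] w 1.0 0.0
```

Call:
servo_tool(series=[[0,0,0.9,0],[0,0,1.8,0],[0,0,2.7,0],[0,0,3.3,0],[0,0,3.3,0]])

```text
time: 1.68
eef_pos: [0.4794, -0.1891, 0.1295]
tool_rot: [-0.0, 0.989, -0.149, -0.002]
wrist_force: [0.4, -0.2, -0.8]
gripper_width: 1.002
grip_force: 0.0
```

Call:
servo_tool(series=[[0,0,0.6,0],[0,0,1.1,0],[0,0,1.1,0]])

```text
time: 1.93
eef_pos: [0.4804, -0.189, 0.0984]
tool_rot: [-0.0, 0.989, -0.148, -0.001]
wrist_force: [-0.4, -0.4, 0.2]
gripper_width: 1.001
grip_force: 0.0
```

Call:
servo_tool(series=[[0,0,0,0],[0,0,0,0],[0,0,0,0],[0,0,0,0],[0,0,0,0]], fingers=60, newtons=30)

```text
time: 2.35
eef_pos: [0.4818, -0.1889, 0.1004]
tool_rot: [0.0, 0.989, -0.148, 0.001]
wrist_force: [0.4, -0.1, 9.7]
gripper_width: 0.842
grip_force: 34.4
```

```bash
python3 -c "
from h import *
to(481,-186,98,72.8)"
```

```text
t 2.35 p [ 481.8 -188.9  100.4] tilt [0.002 0.   ] yaxis -107.0 d [-0.05 -0.08  0.08] yaw units 0.03 q [ 0.22  0.83  0.16  1.84 -0.26  0.49 -1.31] F [ 0.4 -0.1  9.7] w 0.842 34.42590415477753
```

Call:
servo_tool(series=[[0,0,-0.7,0],[0,0,-1.6,0],[0,0,-2.6,0],[0,0,-3.6,0],[0,0,-4.6,0]])

```text
time: 2.77
eef_pos: [0.4809, -0.1885, 0.2394]
tool_rot: [0.0, 0.989, -0.148, 0.0]
wrist_force: [0.2, -0.3, -1.9]
gripper_width: 0.839
grip_force: 37.3
```

Call:
servo_tool(series=[[0,0,-0.8,-0.7],[0,0,-1.6,-1.4],[0,0,-2.1,-2.1],[0,0,-2.1,-2.8],[0,0,-2.1,-2.8]])

```text
time: 3.18
eef_pos: [0.4813, -0.1887, 0.3015]
tool_rot: [0.0, 1.0, -0.0, 0.001]
wrist_force: [-0.3, -0.3, -3.7]
gripper_width: 0.84
grip_force: 37.2
```

```bash
python3 -c "
from h import *
to(565,77,300,-90)
c=dict(np.load('top0.npz'))
W=cloud(c);hsv=cv2.cvtColor(c['pixels'],cv2.COLOR_BGR2HSV)
X,Y,Z=W[...,0],W[...,1],W[...,2]
m=((X>.4)&(X<.72)&(Y>.0)&(Y<.30)&(Z>.012)&(Z<.02)&(hsv[...,1]<90)&(hsv[...,2]<110)).astype(np.uint8)
m=cv2.morphologyEx(m,cv2.MORPH_OPEN,np.ones((5,5)))
rep('base',W[m>0])
c=camera('scene');cv2.imwrite('pics/s1.png',c['pixels'])"
```

```text
t 3.1833 p [ 481.3 -188.7  301.5] tilt [0.002 0.   ] yaxis -90.0 d [ 2.79 -8.86  0.05] yaw units -0.00 q [ 0.21  0.55  0.18  1.58 -0.11  1.03 -1.15] F [-0.3 -0.3 -3.7] w 0.84 37.249104380607605
base 125 med [507. 133.  16.] lo [474.  81.  12.] hi [581. 209.  19.] rect [527. 145.] [130. 106.] 89.2
```

View pics/s1.png

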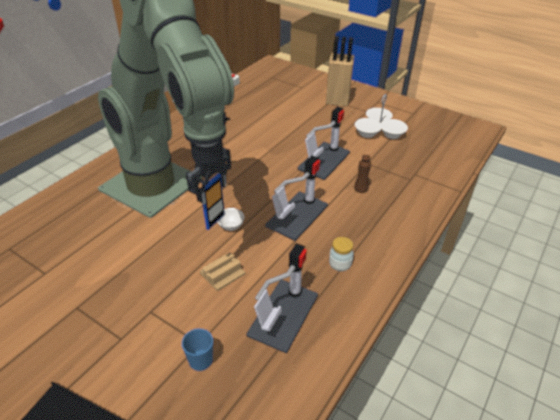

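The phone is out of the dock and held upright at about (213,200), screen towards the camera.

Call:
servo_tool(series=[[0.4,-1.2,0,0],[0.8,-2.4,0,0],[1.2,-3.6,0,0],[1.6,-4.8,0,0],[2.0,-6.0,0,0]])

```text
time: 3.65
eef_pos: [0.542, -0.0069, 0.3]
tool_rot: [0.0, 1.0, -0.004, -0.0]
wrist_force: [1.2, 0.5, -2.0]
gripper_width: 0.837
grip_force: 37.3
```

Call:
servo_tool(series=[[0.4,-1.1,0,0],[0.7,-2.1,0,0],[0.8,-2.8,0,0],[0.8,-2.8,0,0],[0.8,-2.8,0,0]])

```text
time: 4.07
eef_pos: [0.566, 0.076, 0.2997]
tool_rot: [0.0, 1.0, -0.002, -0.001]
wrist_force: [0.4, -0.2, -2.2]
gripper_width: 0.838
grip_force: 37.4
```

```bash
cat > m2.py <<'E'
from h import *
for n in("scene","top"):
    c=camera(n); W=cloud(c); hsv=cv2.cvtColor(c["pixels"],cv2.COLOR_BGR2HSV)
    H,S,V=[hsv[...,i].astype(int) for i in range(3)]; X,Y,Z=W[...,0],W[...,1],W[...,2]
    k=(X>.42)&(X<.66)&(Y>.0)&(Y<.16)
    rep(n+" phone blue",W[k&(Z>.07)&(H>105)&(H<130)&(S>120)&(V>60)])
    rep(n+" screen",W[k&(Z>.07)&(H>8)&(H<25)&(S>120)&(Z<.4)])
    rep(n+" ledge",W[k&(Z>.07)&(Z<.105)&(V>140)&(S<60)])
    rep(n+" resttop",W[k&(Z>.14)&(Z<.156)&(V>140)&(S<60)])
    cv2.imwrite(f"pics/{n}_last.png",cv2.resize(c["pixels"][120:300,180:380],None,fx=3,fy=3,interpolation=2))
E
python3 m2.py; python3 -c "
from h import *
to(560,78,203,-90)"
```

```text
scene phone blue 116 med [568.  45. 282.] lo [562.  40. 220.] hi [582. 104. 372.] rect [574.  74.] [71. 22.] 85.0
scene screen 170 med [570.  78. 309.] lo [568.  51. 282.] hi [575. 111. 374.] rect [575.  97.] [103.  16.] 89.0
scene ledge 184 med [521.  75.  92.] lo [511.  47.  79.] hi [541. 111. 104.] rect [525.  79.] [33. 70.] 0.7
scene resttop 99 med [497.  94. 148.] lo [487.  54. 142.] hi [505. 139. 154.] rect [496.  96.] [18. 88.] 5.5
top phone blue few 0
top screen few 0
top ledge few 0
top resttop few 0
t 4.1667 p [566.1  74.2 300.1] tilt [-0.001  0.001] yaxis -90.4 d [-0.2  -0.13  3.24] yaw units -0.06 q [-0.29  0.64  0.2   1.38 -0.13  1.13 -1.64] F [-0.1 -0.3 -2.2] w 0.836 37.39711046218872
```

Call:
servo_tool(series=[[0,-0.13,0.8,0],[0,-0.13,1.7,0],[0,-0.13,2.6,0],[0,-0.13,3.2,0],[0,-0.13,3.2,0]])

```text
time: 4.58
eef_pos: [0.5649, 0.0777, 0.2014]
tool_rot: [0.001, 1.0, -0.003, -0.002]
wrist_force: [-0.6, -1.1, -3.6]
gripper_width: 0.84
grip_force: 37.3
```

Call:
servo_tool(series=[[-0.4,0,0,0],[-0.8,0,0,0],[-1.2,0,0,0],[-1.5,0,0,0],[-1.5,0,0,0]])

```text
time: 5.0
eef_pos: [0.5206, 0.0786, 0.2058]
tool_rot: [-0.0, 1.0, -0.003, 0.0]
wrist_force: [-0.3, -0.3, -2.1]
gripper_width: 0.838
grip_force: 37.3
```

```bash
python3 m2.py; python3 -c "
from h import *
to(507,78,203,-90)"
```

```text
scene phone blue 94 med [522.  52. 227.] lo [517.  43. 124.] hi [536. 112. 276.] rect [525.  80.] [20. 75.] 4.4
scene screen 158 med [525.  82. 219.] lo [522.  53. 188.] hi [533. 145. 318.] rect [544.  98.] [45. 98.] 2.4
scene ledge 105 med [535.  67.  89.] lo [512.  46.  78.] hi [541. 108. 100.] rect [530.  79.] [69. 35.] 74.4
scene resttop 13 med [502.  54. 148.] lo [494.  49. 142.] hi [505.  72. 152.] rect [499.  62.] [ 5. 27.] 16.8
top phone blue few 0
top screen few 0
top ledge few 0
top resttop few 0
t 5.1 p [522.1  78.8 205.4] tilt [ 0.002 -0.   ] yaxis -90.3 d [-0.5   0.03  0.08] yaw units -0.05 q [-0.31  0.68  0.18  1.7  -0.16  0.78 -1.63] F [ 0.7 -0.9 -3.2] w 0.839 37.32455313205719
```

View pics/scene_last.png

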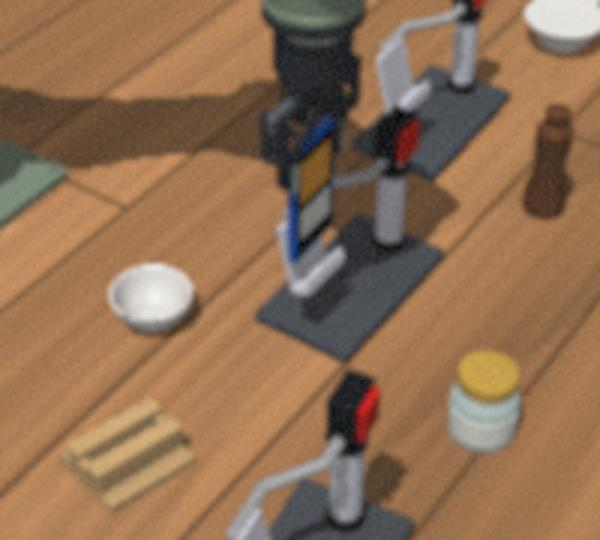

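The phone hangs just in front of the rest, above the ledge, at about (310,200) in the crop. Next I push it back against the rest's top edge so it pivots to the 15° lean.

Call:
servo_tool(series=[[-0.3,0,0,0],[-0.5,0,0,0],[-0.6,0,0,0],[-0.7,0,0,0]], fingers=60, newtons=20)

```text
time: 5.43
eef_pos: [0.5009, 0.0794, 0.2047]
tool_rot: [-0.0, 1.0, -0.002, 0.001]
wrist_force: [3.0, 1.6, -2.5]
gripper_width: 0.843
grip_force: 27.3
```

Call:
servo_tool(series=[[-0.1,0,0,0],[-0.2,0,0,0],[-0.3,0,0,0],[-0.4,0,0,0],[-0.4,0,0,0]])

```text
time: 5.85
eef_pos: [0.4879, 0.0793, 0.2043]
tool_rot: [0.0, 1.0, -0.002, -0.0]
wrist_force: [2.1, -0.3, -3.2]
gripper_width: 0.838
grip_force: 27.4
```

```bash
python3 m2.py; python3 -c "
from h import *
to(487,78,203,-90)"
```

```text
scene phone blue 101 med [503.  47. 181.] lo [484.  41. 123.] hi [518. 113. 274.] rect [503.  79.] [36. 81.] 16.9
scene screen 222 med [498.  79. 218.] lo [490.  52. 189.] hi [529. 142. 393.] rect [508.  91.] [105.  56.] 71.5
scene ledge 122 med [532.  71.  87.] lo [515.  46.  78.] hi [541. 112.  98.] rect [530.  81.] [72. 32.] 80.6
scene resttop 15 med [512.  81. 152.] lo [509.  58. 148.] hi [514. 102. 155.] rect [512.  80.] [ 4. 46.] 2.8
top phone blue few 0
top screen few 0
top ledge few 0
top resttop few 0
t 5.95 p [488.2  79.3 204.3] tilt [-0.  0.] yaxis -90.2 d [-0.04  0.04  0.04] yaw units -0.04 q [-0.32  0.64  0.17  1.81 -0.16  0.71 -1.64] F [ 1.4  0.2 -0.6] w 0.84 27.472182512283325
```

Call:
servo_tool(series=[[0.06,0.03,0.25,0],[0.13,0.03,0.5,0],[0.2,0.03,0.75,0],[0.26,0.03,1.0,0],[0.26,0.03,1.0,0]])

```text
time: 6.37
eef_pos: [0.4962, 0.0784, 0.1726]
tool_rot: [0.0, 1.0, -0.002, -0.001]
wrist_force: [1.9, 1.7, -2.9]
gripper_width: 0.837
grip_force: 27.4
```

Call:
servo_tool(series=[[0.02,0,0.1,0],[0.05,0,0.2,0],[0.05,0,0.2,0]])

```text
time: 6.62
eef_pos: [0.4976, 0.0784, 0.1683]
tool_rot: [-0.0, 1.0, -0.002, -0.0]
wrist_force: [1.0, 0.9, -1.4]
gripper_width: 0.839
grip_force: 27.5
```

```bash
python3 m2.py; python3 -c "
from h import *
to(497,78,167,-90)"
```

```text
scene phone blue 88 med [511.  46. 154.] lo [490.  40.  93.] hi [526. 112. 245.] rect [503.  75.] [21. 80.] 23.3
scene screen 204 med [507.  78. 182.] lo [500.  51. 153.] hi [531. 129. 387.] rect [517.  93.] [94. 44.] 74.2
scene ledge 73 med [537.  72.  91.] lo [526.  45.  79.] hi [542. 110.  97.] rect [534.  81.] [16. 73.] 1.6
scene resttop 7 med [517.  83. 142.] lo [516.  61. 140.] hi [520.  93. 143.] rect [518.  77.] [ 4. 33.] 2.4
top phone blue few 0
top screen few 0
top ledge few 0
top resttop few 0
t 6.7167 p [497.6  78.5 168.3] tilt [-0. -0.] yaxis -90.2 d [-0.02  0.02  0.04] yaw units -0.04 q [-0.31  0.7   0.16  1.83 -0.17  0.63 -1.62] F [ 0.4 -0.8 -1. ] w 0.839 27.444875836372375
```

View pics/scene_last.png

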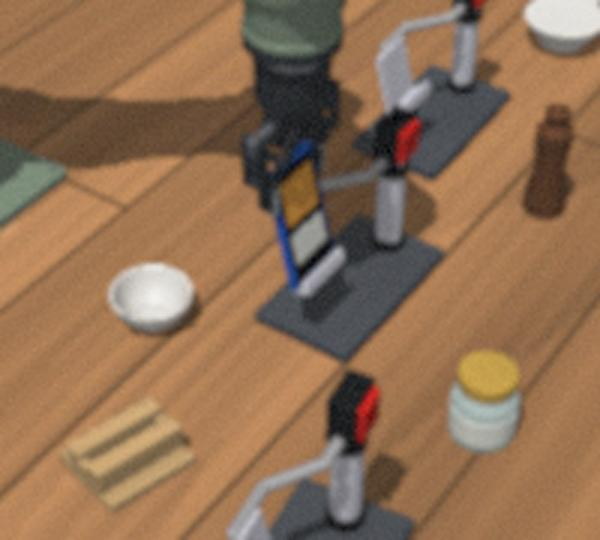

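The phone leans on the back and its lower end is behind the lip, at about (315,270) in the crop. I lower it the last few millimetres by feel.

Call:
servo_tool(series=[[0.02,0,0.07,0],[0.03,0,0.1,0],[0.03,0,0.1,0]])

```text
time: 6.97
eef_pos: [0.4986, 0.0784, 0.1666]
tool_rot: [-0.0, 1.0, -0.002, 0.001]
wrist_force: [-8.0, -1.2, 31.5]
gripper_width: 0.835
grip_force: 30.9
```

Call:
servo_tool(series=[[0.02,0,0.07,0],[0.02,0,0.1,0],[0.02,0,0.1,0]])

```text
time: 7.22
eef_pos: [0.4993, 0.0784, 0.1638]
tool_rot: [-0.0, 1.0, -0.002, 0.001]
wrist_force: [-8.9, -0.4, 35.3]
gripper_width: 0.84
grip_force: 31.4
```

Call:
servo_tool(series=[[0,0,-0.05,0],[0,0,-0.05,0]])

```text
time: 7.38
eef_pos: [0.4993, 0.0785, 0.1642]
tool_rot: [-0.0, 1.0, -0.002, 0.0]
wrist_force: [1.0, -0.6, 0.1]
gripper_width: 0.841
grip_force: 27.6
```

Call:
servo_tool(series=[[0,0,0,0],[0,0,0,0],[0,0,0,0],[0,0,0,0],[0,0,0,0]], fingers=100)

```text
time: 7.8
eef_pos: [0.4991, 0.0784, 0.1637]
tool_rot: [-0.0, 1.0, -0.002, -0.0]
wrist_force: [0.4, -0.5, 0.4]
gripper_width: 1.004
grip_force: 0.0
```

```bash
python3 m2.py; python3 -c "
from h import *
to(497,78,270,0)"
```

```text
scene phone blue 62 med [512.  45. 136.] lo [492.  18.  89.] hi [526. 110. 245.] rect [501.  64.] [30. 93.] 27.5
scene screen 212 med [505.  78. 181.] lo [496.  50. 152.] hi [530. 130. 332.] rect [518.  88.] [115.  50.] 74.7
scene ledge 74 med [537.  73.  92.] lo [527.  45.  81.] hi [542. 110.  99.] rect [535.  77.] [70. 15.] 89.1
scene resttop few 4
top phone blue few 0
top screen few 0
top ledge few 0
top resttop few 0
t 7.9 p [499.2  78.5 163.8] tilt [-0. -0.] yaxis -90.2 d [-0.07  0.02 -3.54] yaw units 14.96 q [-0.3   0.71  0.15  1.83 -0.17  0.62 -1.62] F [-0.1  0.8 -0.1] w 1.0 0.0
```

Call:
servo_tool(series=[[0,0,-0.6,0],[0,0,-1.4,0],[0,0,-2.3,0],[0,0,-3.2,0],[0,0,-3.8,0]])

```text
time: 8.32
eef_pos: [0.4994, 0.0784, 0.2801]
tool_rot: [-0.0, 1.0, -0.002, 0.001]
wrist_force: [0.9, 0.7, -0.1]
gripper_width: 1.002
grip_force: 0.0
```

Call:
servo_tool(series=[[0.3,-1.0,-0.2,-1.1],[0.6,-2.0,-0.2,-2.2],[0.9,-3.0,-0.2,-3.3],[1.1,-4.0,-0.2,-4.4],[1.1,-5.0,-0.2,-5.5]])

```text
time: 8.73
eef_pos: [0.5334, 0.2296, 0.2836]
tool_rot: [0.0, 0.959, 0.285, 0.0]
wrist_force: [0.3, -0.6, -0.7]
gripper_width: 1.003
grip_force: 0.0
```

Call:
servo_tool(series=[[0,0,0,-1.1],[0,0,0,-2.2],[0,0,0,-3.3],[0,0,0,-4.4],[0,0,0,-5.5]], fingers=75)

```text
time: 9.15
eef_pos: [0.5327, 0.2283, 0.2838]
tool_rot: [-0.0, 0.838, 0.545, -0.0]
wrist_force: [0.2, -0.0, -0.4]
gripper_width: 0.748
grip_force: 0.0
```

Call:
servo_tool(series=[[0,0,0,-1.1],[0,0,0,-2.2],[0,0,0,-3.3],[0,0,0,-4.0],[0,0,0,-4.0]])

```text
time: 9.57
eef_pos: [0.5328, 0.2281, 0.2837]
tool_rot: [-0.0, 0.707, 0.707, -0.0]
wrist_force: [-0.6, 0.3, 0.4]
gripper_width: 0.749
grip_force: 0.0
```

```bash
cat > m3.py <<'E'
from h import *
for n in("scene","top"):
    c=camera(n); W=cloud(c); hsv=cv2.cvtColor(c["pixels"],cv2.COLOR_BGR2HSV)
    H,S,V=[hsv[...,i].astype(int) for i in range(3)]; X,Y,Z=W[...,0],W[...,1],W[...,2]
    k=(X>.42)&(X<.62)&(Y>.19)&(Y<.27)
    rep(n+" red",W[k&(Z>.13)&(Z<.34)&(S>150)&((H<8)|(H>172))])
    rep(n+" headtop",W[k&(Z>.185)&(Z<.197)])
    k=(X>.42)&(X<.66)&(Y>.0)&(Y<.16)
    for lo in (.09,.13,.18,.21):
        P=W[k&(Z>lo)&(Z<lo+.02)&((V<90)|(S>110))]; rep(n+f" phone z{lo}",P)
    cv2.imwrite(f"pics/{n}_last.png",cv2.resize(c["pixels"][100:280,150:350],None,fx=3,fy=3,interpolation=2))
E
python3 m3.py;python3 -c "
from h import *
to(533,229,149,0)"
```

```text
scene red 90 med [547. 221. 176.] lo [539. 209. 151.] hi [551. 245. 191.] rect [545. 229.] [40. 13.] 88.1
scene headtop 110 med [532. 225. 192.] lo [515. 207. 185.] hi [550. 250. 196.] rect [533. 231.] [52. 37.] 88.6
scene phone z0.09 71 med [525.  67. 102.] lo [520.  42.  92.] hi [529. 109. 109.] rect [525.  76.] [70.  9.] 85.6
scene phone z0.13 27 med [512.  57. 145.] lo [506.  42. 133.] hi [514. 107. 150.] rect [511.  74.] [65.  9.] 87.2
scene phone z0.18 94 med [501.  70. 191.] lo [495.  41. 180.] hi [505. 105. 200.] rect [500.  78.] [78. 12.] 88.4
scene phone z0.21 64 med [493.  77. 216.] lo [484.  43. 210.] hi [497. 107. 221.] rect [491.  75.] [13. 68.] 2.3
top red few 0
top headtop few 0
top phone z0.09 12 med [525.  62. 102.] lo [523.  48.  96.] hi [526. 112. 109.] rect [524.  80.] [ 2. 66.] 2.6
top phone z0.13 20 med [504. 116. 144.] lo [486.  47. 133.] hi [516. 136. 150.] rect [509.  95.] [25. 94.] 18.6
top phone z0.18 45 med [502.  82. 188.] lo [498.  49. 181.] hi [503. 113. 199.] rect [500.  80.] [ 6. 67.] 1.7
top phone z0.21 105 med [488.  79. 216.] lo [485.  47. 212.] hi [493. 111. 220.] rect [488.  80.] [68. 10.] 89.0
t 9.6667 p [532.8 228.2 283.8] tilt [ 0. -0.] yaxis -0.4 d [0.03 0.01 4.49] yaw units -0.07 q [-0.34  0.67 -0.24  1.37  0.17  1.12 -0.61] F [ 0.  -0.2 -0.5] w 0.751 0.0
```

View pics/scene_last.png

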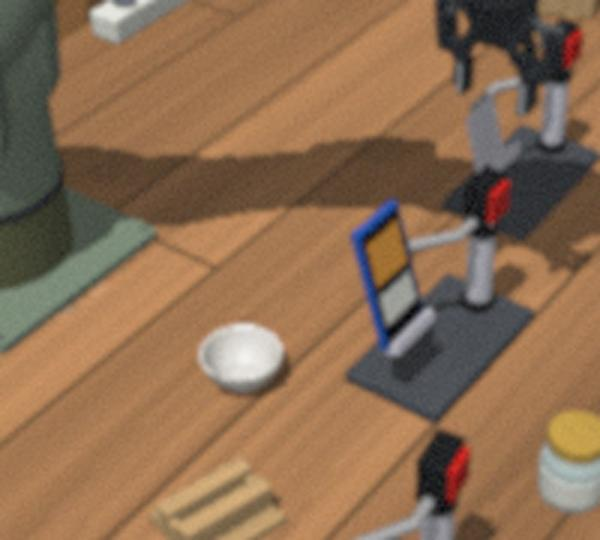

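The phone stands seated and released at about (395,280) in the crop. The gripper is above the head at (490,200), so I descend on it.

Call:
servo_tool(series=[[0.02,-0.05,1.0,0],[0.02,-0.05,2.0,0],[0.02,-0.05,2.9,0],[0.02,-0.05,3.3,0],[0.02,-0.05,3.3,0]])

```text
time: 10.08
eef_pos: [0.5303, 0.2285, 0.1824]
tool_rot: [-0.001, 0.709, 0.705, -0.002]
wrist_force: [-0.0, -0.3, 0.8]
gripper_width: 0.751
grip_force: 0.0
```

Call:
servo_tool(series=[[0,0,0.6,0],[0,0,1.15,0],[0,0,1.15,0]])

```text
time: 10.33
eef_pos: [0.5307, 0.2287, 0.149]
tool_rot: [-0.0, 0.709, 0.705, -0.001]
wrist_force: [-0.1, -0.3, -0.1]
gripper_width: 0.747
grip_force: 0.0
```

Call:
servo_tool(series=[[0,0,0,0],[0,0,0,0],[0,0,0,0],[0,0,0,0],[0,0,0,0]], fingers=15, newtons=60)

```text
time: 10.75
eef_pos: [0.5278, 0.2293, 0.152]
tool_rot: [-0.002, 0.708, 0.706, -0.002]
wrist_force: [-36.5, -4.7, 29.3]
gripper_width: 0.329
grip_force: 60.1
```

Call:
servo_tool(series=[[0,0,0,0],[0,0,0,0],[0,0,0,0]])

```text
time: 11.0
eef_pos: [0.5278, 0.2293, 0.152]
tool_rot: [-0.002, 0.708, 0.706, -0.002]
wrist_force: [-35.3, -4.9, 29.8]
gripper_width: 0.323
grip_force: 60.1
```

Call:
servo_tool(series=[[0,-0.06,-0.05,0],[0,-0.12,-0.1,0],[0,-0.12,-0.1,0]])

```text
time: 11.25
eef_pos: [0.5275, 0.2292, 0.1543]
tool_rot: [0.0, 0.708, 0.706, 0.0]
wrist_force: [-3.7, 0.7, -4.3]
gripper_width: 0.32
grip_force: 62.5
```

Call:
servo_tool(series=[[0,0,-0.1,0],[0,0,-0.25,0],[0,0,-0.4,0],[0,0,-0.55,0],[0,0,-0.7,0]])

```text
time: 11.67
eef_pos: [0.5275, 0.2292, 0.1749]
tool_rot: [-0.0, 0.708, 0.706, 0.0]
wrist_force: [-3.5, 3.4, -8.1]
gripper_width: 0.324
grip_force: 61.4
```

```bash
python3 m3.py|grep -v few;python3 -c "
from h import *
to(528,229,252,0)"
```

```text
scene red 6 med [541. 210. 188.] lo [539. 209. 179.] hi [542. 213. 205.] rect [540. 211.] [1. 5.] 38.0
scene headtop 55 med [540. 215. 191.] lo [502. 205. 185.] hi [555. 232. 197.] rect [530. 218.] [58. 27.] 6.4
scene phone z0.13 20 med [519.  45. 137.] lo [510.  40. 130.] hi [527.  91. 148.] rect [523.  65.] [54. 15.] 71.5
scene phone z0.18 95 med [507.  71. 190.] lo [500.  41. 180.] hi [512. 108. 199.] rect [507.  75.] [70. 14.] 87.6
scene phone z0.21 105 med [499.  72. 220.] lo [492.  42. 210.] hi [503. 110. 230.] rect [499.  77.] [73. 14.] 82.5
top phone z0.13 14 med [522.  64. 136.] lo [518.  47. 130.] hi [524. 113. 146.] rect [522.  80.] [ 5. 67.] 1.7
top phone z0.18 43 med [507.  77. 190.] lo [504.  46. 181.] hi [510. 111. 199.] rect [507.  79.] [66.  6.] 89.8
top phone z0.21 53 med [498.  79. 222.] lo [495.  46. 211.] hi [501. 111. 230.] rect [498.  80.] [67.  6.] 89.1
t 11.7667 p [527.5 229.3 175.3] tilt [ 0.001 -0.   ] yaxis -0.2 d [-0.01  0.02 -2.56] yaw units -0.03 q [-0.35  0.78 -0.22  1.55  0.21  0.83 -0.66] F [-5.9  3.  -4.5] w 0.319 62.158804535865784
```

Call:
servo_tool(series=[[0,0,-0.15,0],[0,0,-0.3,0],[0,0,-0.45,0],[0,0,-0.6,0],[0,0,-0.75,0]])

```text
time: 12.18
eef_pos: [0.5275, 0.2292, 0.1975]
tool_rot: [-0.0, 0.708, 0.706, 0.0]
wrist_force: [-4.2, 3.4, -7.1]
gripper_width: 0.322
grip_force: 61.4
```

Call:
servo_tool(series=[[0,0,-0.15,0],[0,0,-0.3,0],[0,0,-0.45,0],[0,0,-0.6,0],[0,0,-0.75,0]])

```text
time: 12.6
eef_pos: [0.5274, 0.2292, 0.22]
tool_rot: [-0.0, 0.708, 0.706, 0.0]
wrist_force: [-3.2, 4.0, -9.1]
gripper_width: 0.325
grip_force: 61.5
```

Call:
servo_tool(series=[[0,0,-0.15,0],[0,0,-0.3,0],[0,0,-0.45,0],[0,0,-0.6,0],[0,0,-0.75,0]])

```text
time: 13.02
eef_pos: [0.5275, 0.2292, 0.2425]
tool_rot: [-0.0, 0.708, 0.706, 0.0]
wrist_force: [-3.0, 4.2, -7.2]
gripper_width: 0.319
grip_force: 61.5
```

Call:
servo_tool(series=[[0,0,-0.1,0],[0,0,-0.2,0],[0,0,-0.25,0],[0,0,-0.25,0]])

```text
time: 13.35
eef_pos: [0.5275, 0.2292, 0.2502]
tool_rot: [-0.0, 0.708, 0.706, 0.0]
wrist_force: [-4.5, 3.5, -4.8]
gripper_width: 0.323
grip_force: 62.1
```

Passed the first stop. Now I inch to the hard end.

Call:
servo_tool(series=[[0,0,-0.05,0],[0,0,-0.1,0],[0,0,-0.1,0]])

```text
time: 13.6
eef_pos: [0.5274, 0.2292, 0.2524]
tool_rot: [-0.0, 0.708, 0.706, -0.0]
wrist_force: [-1.6, 4.5, -14.1]
gripper_width: 0.321
grip_force: 65.6
```

Call:
servo_tool(series=[[0,0,-0.03,0],[0,0,-0.06,0],[0,0,-0.06,0]])

```text
time: 13.85
eef_pos: [0.5273, 0.2292, 0.2525]
tool_rot: [-0.001, 0.708, 0.706, -0.001]
wrist_force: [5.8, 8.4, -41.2]
gripper_width: 0.318
grip_force: 64.3
```

Call:
servo_tool(series=[[0,0,0.03,0],[0,0,0.03,0],[0,0,0.03,0]])

```text
time: 14.1
eef_pos: [0.5274, 0.2291, 0.2525]
tool_rot: [-0.001, 0.708, 0.706, -0.0]
wrist_force: [1.8, 6.7, -28.0]
gripper_width: 0.318
grip_force: 66.4
```

```bash
sed 's/\.09,\.13,\.18,\.21/.19,.24,.28,.31/' m3.py > m4.py; python3 m4.py|grep -v few;python3 -c "
from h import *
to(528,229,252,0)"
```

```text
scene headtop 22 med [532. 223. 190.] lo [522. 218. 186.] hi [539. 234. 197.] rect [532. 225.] [20. 11.] 41.8
scene phone z0.19 80 med [525.  69. 201.] lo [519.  43. 191.] hi [528. 104. 209.] rect [524.  74.] [62. 10.] 86.1
scene phone z0.24 84 med [511.  70. 252.] lo [504.  41. 240.] hi [515. 113. 259.] rect [509.  79.] [12. 75.] 0.4
scene phone z0.28 111 med [501.  73. 290.] lo [492.  42. 281.] hi [506. 112. 300.] rect [501.  78.] [76. 18.] 85.5
scene phone z0.31 64 med [493.  67. 315.] lo [487.  41. 310.] hi [498. 105. 319.] rect [492.  73.] [12. 66.] 0.1
top phone z0.19 21 med [524.  84. 206.] lo [523.  48. 201.] hi [524. 108. 209.] rect [524.  78.] [63.  0.] 88.7
top phone z0.24 32 med [510.  81. 255.] lo [489.  47. 243.] hi [513. 133. 260.] rect [507.  94.] [20. 96.] 16.3
top phone z0.28 52 med [501.  82. 290.] lo [498.  50. 280.] hi [504. 111. 299.] rect [501.  80.] [64.  6.] 89.0
top phone z0.31 144 med [489.  81. 316.] lo [484.  47. 311.] hi [495. 112. 320.] rect [489.  79.] [66. 12.] 89.3
t 14.2 p [527.4 229.2 252.4] tilt [ 0.    -0.001] yaxis -0.2 d [-0.01  0.02  0.01] yaw units -0.03 q [-0.34  0.69 -0.24  1.45  0.18  1.03 -0.63] F [  0.8   7.  -27.5] w 0.318 66.40786975622177
```

View pics/scene_last.png

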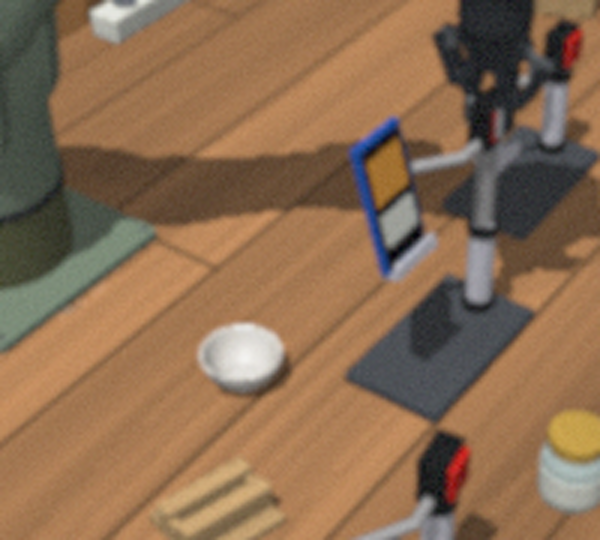

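The mast is fully up: the phone has risen exactly 100 mm (top now at z about 0.32) and still sits in the rest. The head is held at about (490,130) in the crop.

```bash
python3 -c "
from station import *
print(sign_off())"
```

```text
the job is handed in; nothing more can be done
None
```

The phone is seated on the stand's rest and released. The gripper is still holding the head at the second stop with the button pressed, and the job was handed in at about 14 s; the hand-in gave no verdict.

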